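Ready the milk frother for its rinse

TASK

Get the milk frother ready for its rinse: first throw the selector lever on its lid into the rinse notch, the one marked with the long bar, then fetch the rinse cap from the draining tray and press it straight down onto the spigot until it clicks. Do not stop at the click: keep pressing the cap firmly onto the soft seal below it and finish like that, your fingers still holding it down and the lever still in its notch, since the rinse would lift a cap that nobody holds. Leave everything else on the counter where it is.

Things in the scene. Friction and masses are not known exactly. Their poses are not given: they have to be found in the camera images.
- selector (a joint): The selector lever's angle (rad, range -0.85 to 0.85), turning about an upright pivot on the unit's lid. 0: the arm points along the unit's own -x; positive: anticlockwise seen from above, towards the unit's -y and the spigot. A sprung ball clicks it into four notches at -0.75, -0.25, 0.25 (rinse) and 0.75; it stands at first in -0.75 or -0.25. About 3 N at the knob takes it over the ridge between two notches, and let go within 0.15 rad of a notch it falls in by itself.
- lever_knob (a point): Centre of the lever's upright black round knob: 16 mm across, 34 mm tall (its foot 19 mm below this point, its top 15 mm above it), at the end of the flat steel arm, 65 mm from the pivot.
- lever_pivot (a point): Point on the lever's upright pivot axis, level with the knob's centre, 40 mm above the lid's top.
- rinse_notch (a point): Where the knob's centre stands when the lever is in the rinse notch (third of the four, the one beside the long black bar; the other three have a round black dot).
- milk_unit: The milk frother unit, fixed to the counter, not to be moved: steel container 124 x 212 mm on a white plinth 150 x 236 mm, with a white lid whose top is 160 mm above the counter. Origin: centre of its underside; x runs to its back, y along its length (lever at the +y end, spigot at the -y end), z up.
- spigot_top (a point): Tip of the upright steel spigot (stud), on its axis, 44 mm above the lid's top, 204 mm above the counter. The spigot is 20 mm thick, its top 8 mm tapering to 11 mm; three sprung catch buttons stand 3.5 mm out of it, their centres 20 mm below the tip.
- spigot_seat (a point): On the spigot's axis, at the top face of the soft seal as it stands unloaded, 28 mm below the spigot's tip. The cap's mouth meets it here, just after the click.
- seal: Black ribbed rubber seal ring round the spigot's foot, 37 mm across, 8 mm high; it yields 1 mm for each 4 N, at most 4 mm. The catches resist the cap with up to about 10 N while its mouth is 11 down to 7 mm above the seal, then snap over its lip and draw it down (the click, where the force drops); after that only the seal pushes back.
- cap: The rinse cap, standing mouth down on the tray: a plain grey plastic closed cylinder with fine upright ribs, 40 mm across, 46 mm tall, 40 g. Of the three grey parts on the tray it is the one with a flat closed top of full width. Origin at its centre, half-way up (23 mm above its mouth); z up. Its bore is 31 mm wide and 34 mm deep, with a lip at the mouth 22.5 mm wide.
- tray: Steel draining tray, 130 x 270 mm, fixed to the counter; the parts stand on its floor, 4 mm above the counter. Origin: centre of its underside, y along its length. Cap, coupling and nozzle stand along its middle line, 85 mm apart, in any order.
- coupling: Bystander on the tray: open grey ring 42 mm across, 20 mm tall. Origin: centre of its underside.
- nozzle: Bystander on the tray: grey nozzle with a 40 mm foot and a slim neck, 46 mm tall. Origin: centre of its underside.
- jug: Bystander: steel milk jug with a handle, 84 mm across, 95 mm tall.
- cup: Bystander: white cup with a handle, 66 mm across, 55 mm tall.
- spoon: Bystander: steel spoon lying on the counter, 140 mm long.
- tamper: Bystander: steel coffee tamper standing on its base, 58 mm across, 82 mm tall.
- tablets: Bystander: white tablet jar, 56 mm across, 75 mm tall.
There are look-alikes about, which are no part of the job. Leave any green or purple look-alike of the cap alone.

How it is judged:
By the outcome, as a careful person would: the job done as asked, in the order asked, and still so for the second after the job is handed in, while the arm keeps its last pose, push and grip.
It also fails if it takes over 70 s, if anything falls off the work surface, if the arm or the gripper's body presses on something with over 40 N, if the wrist force passes 120 N, or if a joint passes its speed limit or range.

ROBOT

A 7-joint arm with a two-finger parallel gripper is mounted at the origin on the work surface. World frame = base frame: x ahead of the robot, y to its left, z up, the work surface at z = 0. Lengths are in m, angles in rad, forces in N, time in s.
With the tool pointing down it reaches from about 0.425 to 0.925 m from the base axis. Payload 6.8 kg.
Tool frame: the origin (TCP) lies midway between the tips of the shut fingers; the grasp point (between the pads) lies 19 mm behind it; z points along the fingers, y is the direction in which the jaws open and shut (so a half turn about z gives the same grasp; the last joint's range is limited). The gripper opens to 85 mm and grips with 20 to 120 N. Pads are 22 mm wide; open, the fingers measure 114 mm over their backs; the gripper's body (76 mm by 85 mm) begins 54 mm behind the grasp point. The pads swing forward as they close: fully open they stand 13 mm farther back than shut.
Start: joints at [-1.22, 0.477, 0.022, 1.555, -0.011, 1.109, -0.083], TCP at [0.299, 0.605, 0.231] pointing down, gripper open.
Joint ranges: [-2.96, 2.96], [-0.34, 2.1], [-1.41, 1.46], [0.24, 2.44], [-1.37, 4.51], [0.17, 1.92], [-2.96, 2.96]. Speed limits (rad/s): [2.39, 2.39, 3.14, 3.14, 3.14, 3.14, 3.14].

INTERFACE

Orientations are given as a unit quaternion [w, x, y, z].
In Python, from station import bot gives the robot as it stands.
- The arm moves only by the shell command python3 -m jog 'ROWS' [FORCE]. ROWS is JSON, a list of rows, each a list of 3 entries, a list of its own where there are three numbers: the shift along the tool's x, y, z in mm, then the turn, a rotation vector about the tool's x, y, z in degrees, then the closure, from -1 (fully open) to 1 (shut). A call has 1 to 12 rows; each row shifts and turns the commanded pose from where the row before left it, along the tool's axes as they then stand; what a row does not reach is not made up. A row lasts 1/8 s, in which the tool goes at most 62.5 mm and 10.7 degrees, less where a joint would pass 70% of its speed; a pose out of reach is approached as far as the arm can. A call is refused whole if a number of a shift passes 62.5 or a number of a turn 10.7, either way. A call with a gripper value outside its range is refused whole. The fingers move at their own pace and stop on an object; FORCE is the grip in N (left out, the last holds). Time passes only in rows, so rows that do not move let the fingers close. It gives the time, the measured TCP pose, the force and the opening at its end, in the units of the state.
- bot.get_obs(): the state, without advancing time (a new reading comes with each control period).
- bot.read_camera(name): name is "scene" or "top" or "wrist"; returns (picture, depth): 400x640x3 uint8, red, green, blue; 400x640 float32, m along the optical axis (not along the pixel's ray), 0 where there is no reading.
- bot.camera_info(name): a dict with "fx", "fy", "cx", "cy" (pixels), "world_from_camera" (4x4, takes a point from camera to world coordinates); the wrist camera has in their place "mount" (4x4, takes a point from camera to tool coordinates, whose origin is the TCP and whose axes are the flange's). Camera axes: x right, y up, looking along -z (the intrinsics and any distortion apply to the point x, -y, -z); pixel columns grow to the right and rows downward; lengths in m; the calibration is good to about 2 mm. The wrist camera is an equidistant fisheye: a pixel r from the principal point sees the ray r / f radians off the axis. A picture is of the moment at which its call begins: read the wrist's pose just before it. camera_info takes no time and is no camera call.
- bot.hand_in(): hands the job in, once; it reports no verdict.
Trained networks look in the newest picture that a camera, given by its name, has taken for a name from the list of things; names that differ only in an ending like _2 or _b are one class to them, and where a whole thing is asked for, a point or a joint stands for the part that bears it (a point fixed in the world has none). Each returns a list of dicts, best first, with "score" (0 to 1); they miss things now and then, are a little off and sometimes report something else, mostly with a low value. They report only what shows in the picture. A call takes as long as a camera call. They do not tell look-alikes from the thing itself.
- bot.find_in(camera, thing): "xy" ([column, row] as shares, 0 to 1, of the picture: columns of its width, rows of its height, amid what is visible of it).
- bot.cut_out(camera, thing): "pixels" (400x640 bool, what is visible of it) and "xy" ([column, row] as shares, 0 to 1, of the picture: columns of its width, rows of its height, amid what is visible of it).
- bot.landmark_of(camera, thing): "xy" ([column, row] as shares, 0 to 1, of the picture: columns of its width, rows of its height: a listed point, or the origin of a listed thing).
The state is a dict: "t": time; "q": joint angles; "joint_vel": joint speeds; "joint_torque": joint torques, N m; "eef_pos": TCP position; "tool_rot": TCP orientation; "contact_force": force on the tool from outside, world axes, zero at the start; "torque": the same for the moment, N m; "gripper_width": opening from 0.0 (shut) to 1.0 (fully open).
Only numpy, scipy, OpenCV 4.12 (cv2) and the standard library are available. Lean on these libraries where they do the work, as an engineer would, in place of code of your own. Each camera call takes 0.05 s, during which the arm holds its last target.

## Working session

There is one attempt and no reset: what is moved stays moved. The work goes in short steps, Python scripts to look and compute and a shell command to move; the robot and the scene stay as the last step left them, time stands still between calls to the robot, and variables do not carry over. Pictures are saved under pics/ and viewed, and the job is handed in when it is done.

```bash
ls; mkdir -p pics; python3 - <<'E'
from station import bot
import cv2
o=bot.get_obs(); print(o)
for c in ("scene","top"):
    p,d=bot.read_camera(c); cv2.imwrite(f"pics/{c}0.png",p[:,:,::-1]); 
    print(c,bot.camera_info(c))
print(bot.camera_info("wrist"))
E
```

```text
pics
{'t': 0.0, 'q': array([-1.22012787,  0.47779553,  0.02234189,  1.556443  , -0.01149774,
        1.10930366, -0.08311064]), 'joint_vel': array([-0.00113447,  0.00157149,  0.00100015,  0.00053896, -0.00035149,
        0.00200288, -0.00095264]), 'joint_torque': array([ 8.91400396e-04, -5.96455944e+01,  1.60799704e+00, -2.81196356e+01,
        1.23027698e-02,  9.35557997e-03, -7.02034527e-05]), 'eef_pos': array([0.29867386, 0.60466835, 0.2303324 ]), 'tool_rot': array([-1.39118385e-04,  2.27372896e-01,  9.73807341e-01, -8.99964403e-04]), 'contact_force': array([0.24482783, 0.49953379, 0.20915405]), 'torque': array([-0.02819649, -0.04576506,  0.04849505]), 'gripper_width': 0.9991505793128435}
scene {'fx': 379.2164438215365, 'fy': 379.2164438215365, 'cx': 315.14626704294676, 'cy': 197.30628955170516, 'world_from_camera': array([[-0.4826293 , -0.51749405,  0.70658961,  1.30644977],
       [ 0.87564305, -0.30154145,  0.37725588,  0.44316459],
       [ 0.01783839,  0.80079502,  0.59867281,  0.75759741],
       [ 0.        ,  0.        ,  0.        ,  1.        ]])}
top {'fx': 428.84542921998747, 'fy': 428.84542921998747, 'cx': 327.6564965985812, 'cy': 204.51157455012273, 'world_from_camera': array([[-0.00840523,  0.99835577, -0.05670187,  0.48275619],
       [-0.99975037, -0.00721601,  0.02114547,  0.07228214],
       [ 0.02070154,  0.05686544,  0.9981672 ,  1.30622218],
       [ 0.        ,  0.        ,  0.        ,  1.        ]])}
{'fx': 309.70691628693146, 'fy': 309.70691628693146, 'cx': 322.5055759977529, 'cy': 200.90505620433015, 'mount': array([[ 8.51978951e-04,  9.45117139e-01,  3.26730573e-01,
         8.48271781e-02],
       [ 9.99999526e-01, -9.59151786e-04,  1.66902792e-04,
        -6.65295053e-05],
       [ 4.71126902e-04,  3.26730276e-01, -9.45117508e-01,
        -1.41724298e-01],
       [ 0.00000000e+00,  0.00000000e+00,  0.00000000e+00,
         1.00000000e+00]])}
```

View pics/scene0.png

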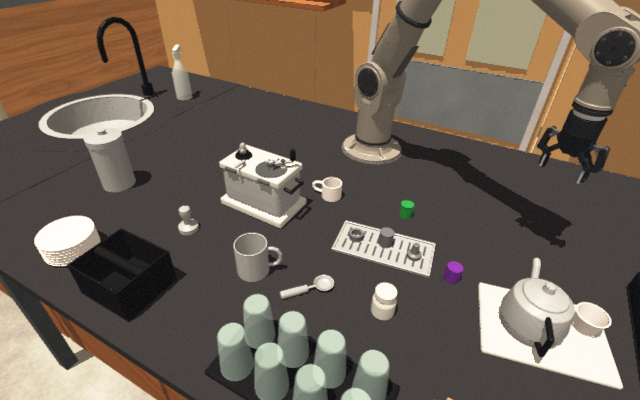

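View pics/top0.png

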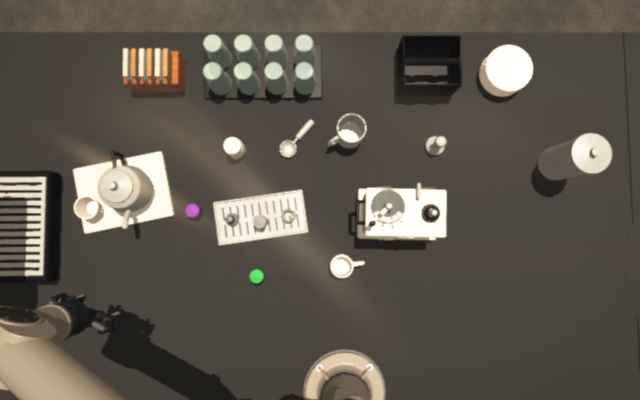

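The top view shows the unit at about (403,213), with its lever on the left and spigot on the right, and the tray at about (260,217). Next I'll run the networks and enlarge both areas.

```bash
cat > h.py <<'E'
import numpy as np, cv2
from station import bot
from scipy.spatial.transform import Rotation as R
def ray(c,u,v,pose=None):
    i=bot.camera_info(c)
    if c=="wrist":
        a=(u-i["cx"])/i["fx"]; b=(v-i["cy"])/i["fy"]; th=np.hypot(a,b)
        s=np.sin(th)/th if th>1e-9 else 1
        d=np.array([a*s,-b*s,-np.cos(th)])
        o=pose; T=np.eye(4); T[:3,:3]=R.from_quat(np.roll(o["tool_rot"],-1)).as_matrix(); T[:3,3]=o["eef_pos"]
        M=T@i["mount"]
    else:
        d=np.array([(u-i["cx"])/i["fx"],-(v-i["cy"])/i["fy"],-1]); M=i["world_from_camera"]
    return M[:3,3],M[:3,:3]@d
def at_z(c,u,v,z,pose=None):
    o,d=ray(c,u,v,pose); return o+d*(z-o[2])/d[2]
def at_depth(c,u,v,dep):
    o,d=ray(c,u,v); return o+d*dep
def tri(rays):
    A=np.zeros((3,3));b=np.zeros(3)
    for o,d in rays:
        d=d/np.linalg.norm(d);P=np.eye(3)-np.outer(d,d);A+=P;b+=P@o
    p=np.linalg.solve(A,b)
    return p,[np.linalg.norm(np.cross(p-o,d/np.linalg.norm(d))) for o,d in rays]
E
python3 - <<'E'
from h import *
for c,bx in (("scene",[(215,135,100,90),(325,190,130,90)]),("top",[(345,175,120,75),(205,180,110,75)])):
    p,d=bot.read_camera(c)
    np.save(f"{c}_d.npy",d);cv2.imwrite(f"pics/{c}1.png",p[:,:,::-1])
    ims=[cv2.resize(p[y:y+h,x:x+w,::-1],(w*6,int(h*6)),interpolation=cv2.INTER_CUBIC) for x,y,w,h in bx]
    for k,i in enumerate(ims): cv2.imwrite(f"pics/{c}1_{k}.png",i)
    for t in ["lever_knob","lever_pivot","rinse_notch","milk_unit","spigot_top","spigot_seat","cap","tray","coupling","nozzle"]:
        for r in bot.landmark_of(c,t)[:3]:
            print(c,t,round(r["score"],2),np.round(np.array(r["xy"])*[640,400],1))
E
```

```text
scene lever_knob 0.67 [290.1 156.7]
scene lever_pivot 0.83 [270.9 157.1]
scene lever_pivot 0.52 [385.  237.8]
scene rinse_notch 0.76 [279.4 149.4]
scene milk_unit 0.61 [260.3 203. ]
scene spigot_top 0.77 [243.2 143.7]
scene spigot_seat 0.9 [243.4 151. ]
scene cap 0.84 [387.4 235.8]
scene cap 0.67 [409.2 209.6]
scene cap 0.57 [451.8 270.8]
scene tray 0.65 [384.9 246.3]
scene coupling 0.71 [355.8 236.7]
scene nozzle 0.61 [411.2 258.4]
scene nozzle 0.53 [243.3 155. ]
top lever_knob 0.53 [374.4 225.1]
top lever_pivot 0.61 [393.1 203. ]
top rinse_notch 0.69 [395.1 234.2]
top spigot_top 0.85 [435.7 216.6]
top spigot_top 0.21 [390.9 205.8]
top spigot_seat 0.84 [430.6 214. ]
top cap 0.6 [263.6 219.9]
top cap 0.49 [195.9 211.9]
top cap 0.43 [257.9 275.5]
top tray 0.76 [260.8 220.9]
top coupling 0.4 [286.5 212.7]
top nozzle 0.63 [228.8 216.3]
top nozzle 0.63 [258.6 218. ]
```

View pics/scene1_0.png

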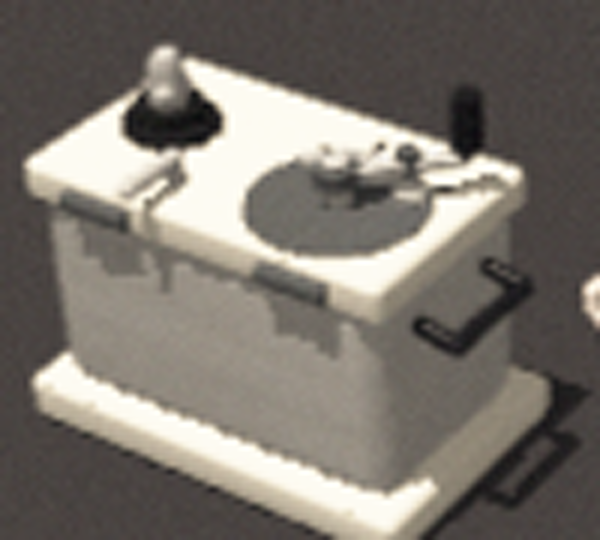

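View pics/top1_0.png

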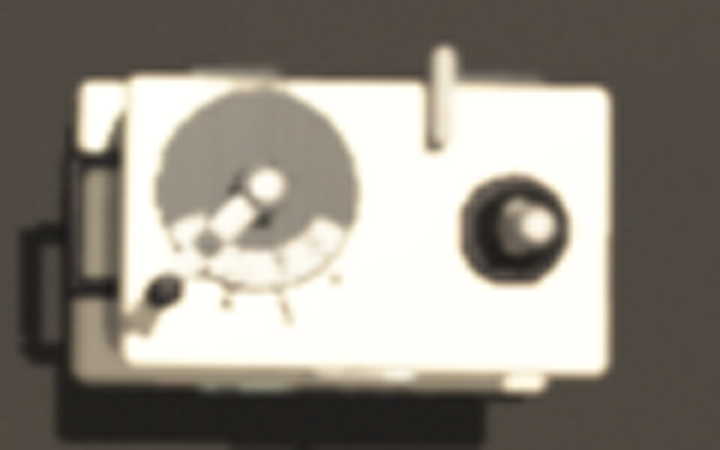

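View pics/scene1_1.png

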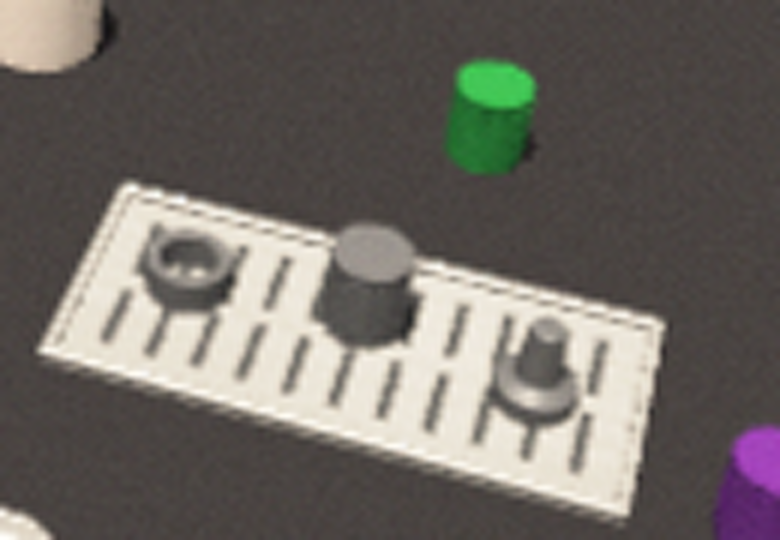

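View pics/top1_1.png

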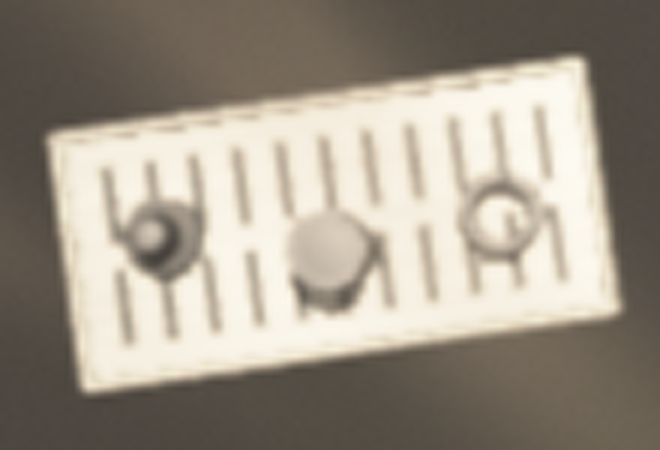

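```bash
python3 - <<'E'
from h import *
P={"lever_knob":((290.1,156.7),(374.4,225.1)),"pivot":((270.9,157.1),(393.1,203)),"rinse":((279.4,149.4),(395.1,234.2)),
"sptop":((243.2,143.7),(435.7,216.6)),"seat":((243.4,151),(430.6,214)),"cap":((387.4,235.8),(263.6,219.9)),
"tray":((384.9,246.3),(260.8,220.9)),"coup":((355.8,236.7),(286.5,212.7)),"noz":((411.2,258.4),(228.8,216.3))}
Z={"lever_knob":.2,"pivot":.2,"rinse":.2,"sptop":.204,"seat":.176,"cap":.027,"tray":0,"coup":.004,"noz":.004}
for k,(a,b) in P.items():
    p,e=tri([ray("scene",*a),ray("top",*b)])
    print(k,np.round(p,4),np.round(e,4),"s",np.round(at_z("scene",*a,Z[k]),4),"t",np.round(at_z("top",*b,Z[k]),4))
E
```

```text
lever_knob [ 0.4926 -0.0753  0.185 ] [0.0021 0.0021] s [ 0.5146 -0.0638  0.2   ] t [ 0.4915 -0.0715  0.2   ]
pivot [ 0.5454 -0.1158  0.1998] [0.0058 0.0058] s [ 0.5442 -0.1096  0.2   ] t [ 0.5483 -0.1209  0.2   ]
rinse [ 0.4681 -0.1294  0.1818] [0.0017 0.0017] s [ 0.495 -0.113  0.2  ] t [ 0.4675 -0.1247  0.2   ]
sptop [ 0.5124 -0.233   0.1935] [0. 0.] s [ 0.5271 -0.2205  0.204 ] t [ 0.5121 -0.2301  0.204 ]
seat [ 0.5207 -0.2263  0.1739] [0.0016 0.0016] s [ 0.5239 -0.2255  0.176 ] t [ 0.5198 -0.2243  0.176 ]
cap [0.5084 0.2429 0.0307] [0.0077 0.0077] s [0.5008 0.249  0.027 ] t [0.511  0.2361 0.027 ]
tray [ 0.5087  0.2491 -0.0077] [0. 0.] s [0.5167 0.251  0.    ] t [0.5086 0.248  0.    ]
coup [0.533  0.1679 0.0117] [0.0014 0.0014] s [0.5256 0.1638 0.004 ] t [0.5328 0.1697 0.004 ]
noz [0.5253 0.3377 0.003 ] [0.0066 0.0066] s [0.5296 0.3318 0.004 ] t [0.5232 0.3439 0.004 ]
```

The three grey parts on the tray in the scene view are an open ring at (356,237), a closed flat-topped cylinder at (387,237) and a slim-necked nozzle at (414,253). The middle one is the cap. The green part at (407,210) and the purple one at (453,271) are look-alikes.

On the lid, the dial's long bar is the third mark at top-view crop (287,308), and the knob stands at the first notch (163,290). I'll move over the tray for a wrist look.

```bash
python3 -m jog '[[[0,0,0],[0,0,-8.8],-1],[[0,0,0],[0,0,-8.8],-1],[[0,0,0],[0,0,-8.7],-1],[[-27,-53,-7],[0,0,0],-1],[[-27,-53,-7],[0,0,0],-1],[[-27,-53,-7],[0,0,0],-1],[[-27,-53,-7],[0,0,0],-1],[[-27,-53,-7],[0,0,0],-1],[[-27,-53,-7],[0,0,0],-1],[[-27,-53,-7],[0,0,0],-1],[[0,0,0],[0,0,0],-1]]'
python3 - <<'E'
from h import *
o=bot.get_obs();print(o["t"],o["eef_pos"],o["tool_rot"])
p,d=bot.read_camera("wrist");cv2.imwrite("pics/w1.png",p[:,:,::-1])
for t in ["cap","coupling","nozzle","tray"]:
    for r in bot.landmark_of("wrist",t)[:2]:
        u=np.array(r["xy"])*[640,400]; z={"cap":.027,"tray":0}.get(t,.004)
        print(t,round(r["score"],2),u.round(1),at_z("wrist",*u,z,o).round(4))
for r in bot.cut_out("wrist","cap"):
    ys,xs=np.where(r["pixels"]);print("cut",r["score"],np.array(r["xy"])*[640,400],xs.min(),xs.max(),ys.min(),ys.max())
E
```

```text
t: 2.58
eef_pos: [0.4909, 0.2287, 0.2813]
tool_rot: [0.001, 0.005, 1.0, -0.001]
contact_force: [-0.8, -0.1, -0.2]
gripper_width: 1.0
2.575 [0.49088408 0.22870459 0.28125481] [ 1.18585616e-03  4.75308504e-03  9.99987876e-01 -5.00052536e-04]
cap 0.74 [335.6 173.2] [0.5051 0.2457 0.027 ]
cap 0.69 [342.5  51.8] [0.3473 0.2547 0.027 ]
coupling 0.58 [274.3 187.6] [0.5309 0.1596 0.004 ]
nozzle 0.85 [397.3 176.3] [0.5154 0.3348 0.004 ]
tray 0.55 [341.5 182. ] [0.5248 0.2552 0.    ]
cut 0.85 [468.096 198.   ] 452 486 181 213
cut 0.74 [335.68 172.6 ] 322 353 158 193
cut 0.73 [344.576  51.2  ] 328 360 35 68
```

View pics/w1.png

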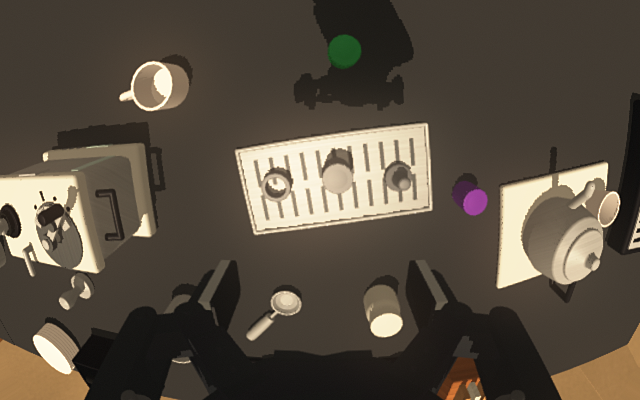

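The wrist view shows the cap between ring and nozzle at (338,176), and the lever unit on the left. On to the unit.

```bash
python3 -m jog '[[[2,-54,-4],[0,0,0],-1],[[2,-54,-4],[0,0,0],-1],[[2,-54,-4],[0,0,0],-1],[[2,-54,-4],[0,0,0],-1],[[2,-54,-4],[0,0,0],-1],[[2,-54,-4],[0,0,0],-1],[[2,-54,-4],[0,0,0],-0.3],[[0,0,0],[0,0,0],-0.3]]'
python3 - <<'E'
from h import *
o=bot.get_obs();print(o["t"],o["eef_pos"],o["tool_rot"])
p,d=bot.read_camera("wrist");cv2.imwrite("pics/w2.png",p[:,:,::-1]);np.save("w2d.npy",d)
cv2.imwrite("pics/w2c.png",cv2.resize(p[100:260,180:440,::-1],None,fx=3,fy=3,interpolation=cv2.INTER_CUBIC))
for t,z in dict(lever_knob=.2,lever_pivot=.2,rinse_notch=.2,spigot_top=.204,spigot_seat=.176,milk_unit=0).items():
    for r in bot.landmark_of("wrist",t)[:2]:
        u=np.array(r["xy"])*[640,400]
        print(t,round(r["score"],2),u.round(1),at_z("wrist",*u,z,o).round(4))
E
```

```text
t: 3.88
eef_pos: [0.4737, -0.1474, 0.3087]
tool_rot: [0.0, 0.003, 1.0, -0.001]
contact_force: [-0.9, 0.5, -0.1]
gripper_width: 0.65
3.875 [ 0.47367619 -0.14738568  0.30873249] [ 3.81798700e-04  2.86546985e-03  9.99995566e-01 -7.15649750e-04]
lever_knob 0.72 [391.  314.3] [ 0.6023 -0.0759  0.2   ]
lever_knob 0.57 [412.  225.3] [ 0.4993 -0.0663  0.2   ]
lever_pivot 0.87 [362.5 266.2] [ 0.5409 -0.11    0.2   ]
lever_pivot 0.29 [549.1 181.7] [0.4557 0.0846 0.2   ]
rinse_notch 0.64 [344.3 202.7] [ 0.4772 -0.1287  0.2   ]
spigot_top 0.96 [235.9 251.7] [ 0.5236 -0.228   0.204 ]
spigot_seat 0.85 [243.4 241.8] [ 0.5273 -0.2278  0.176 ]
```

View pics/w2c.png

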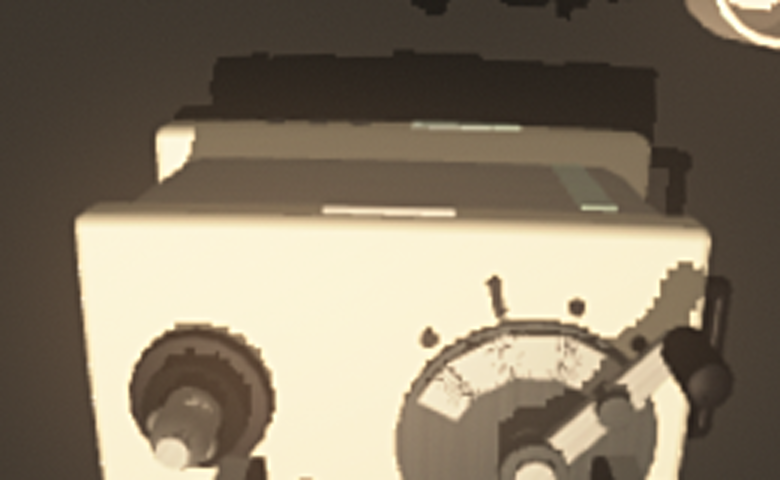

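View pics/w2.png

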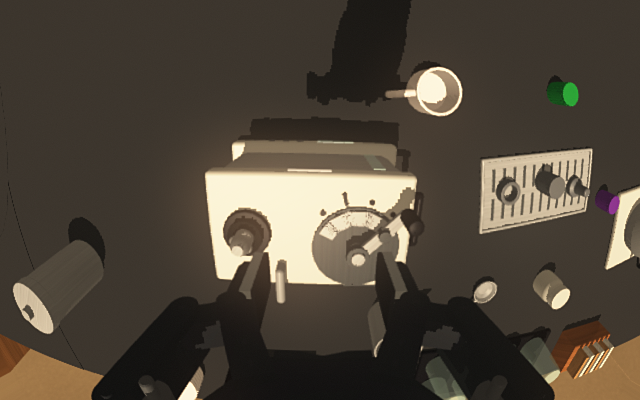

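The wrist crop shows the long bar at (495,295), between dots at (428,338) and (577,306). The knob stands over the first notch at (700,367) and the spigot tip is at (172,452). I'll check these positions against the known sizes.

```bash
python3 - <<'E'
from h import *
o=bot.get_obs()
def c(x,y,z): return at_z("wrist",180+x/3,100+y/3,z,o)
for n,a in dict(lidL=(78,218,.158),lidR=(711,228,.158),bar_far=(495,280,.16),bar_near=(502,316,.16),d1=(638,343,.16),d2=(577,306,.16),d4=(428,338,.16),knob=(700,366,.2),knobtop=(712,383,.215),pivtop=(533,470,.205),sptip=(172,453,.204),sealc=(202,395,.164)).items(): print(n,c(*a).round(4))
E
```

```text
lidL [ 0.4604 -0.2605  0.158 ]
lidR [ 0.4636 -0.0474  0.158 ]
bar_far [ 0.4817 -0.1199  0.16  ]
bar_near [ 0.4942 -0.1173  0.16  ]
d1 [ 0.5039 -0.0702  0.16  ]
d2 [ 0.4906 -0.0922  0.16  ]
d4 [ 0.5021 -0.1418  0.16  ]
knob [ 0.4957 -0.0601  0.2   ]
knobtop [ 0.4946 -0.0608  0.215 ]
pivtop [ 0.5275 -0.11    0.205 ]
sptip [ 0.5236 -0.2205  0.204 ]
sealc [ 0.5223 -0.2198  0.164 ]
```

```bash
python3 - <<'E'
from h import *
o=bot.get_obs();print(o["t"],o["eef_pos"],o["tool_rot"],abs(o["joint_vel"]).max())
p,d=bot.read_camera("wrist");cv2.imwrite("pics/w3c.png",cv2.resize(p[100:260,180:440,::-1],None,fx=3,fy=3,interpolation=cv2.INTER_CUBIC))
for t,z in dict(lever_knob=.2,lever_pivot=.2,rinse_notch=.2,spigot_top=.204,spigot_seat=.176,milk_unit=0).items():
    for r in bot.landmark_of("wrist",t)[:1]:
        u=np.array(r["xy"])*[640,400]
        print(t,round(r["score"],2),u.round(1),at_z("wrist",*u,z,o).round(4))
print(bot.get_obs()["eef_pos"])
E
```

```text
4.225 [ 0.47435532 -0.14226306  0.30812077] [-1.51776029e-04 -1.46807185e-03  9.99998902e-01  1.31933176e-04] 0.008503036585930032
lever_knob 0.68 [408.7 221.6] [ 0.4952 -0.0645  0.2   ]
lever_pivot 0.66 [353.2 263.5] [ 0.5376 -0.1132  0.2   ]
rinse_notch 0.92 [337.2 203.3] [ 0.4779 -0.1295  0.2   ]
spigot_top 0.93 [231.8 250.4] [ 0.5232 -0.2259  0.204 ]
spigot_seat 0.6 [239.9 238.2] [ 0.5241 -0.2251  0.176 ]
[ 0.4741073  -0.14366304  0.30829942]
```

View pics/w3c.png

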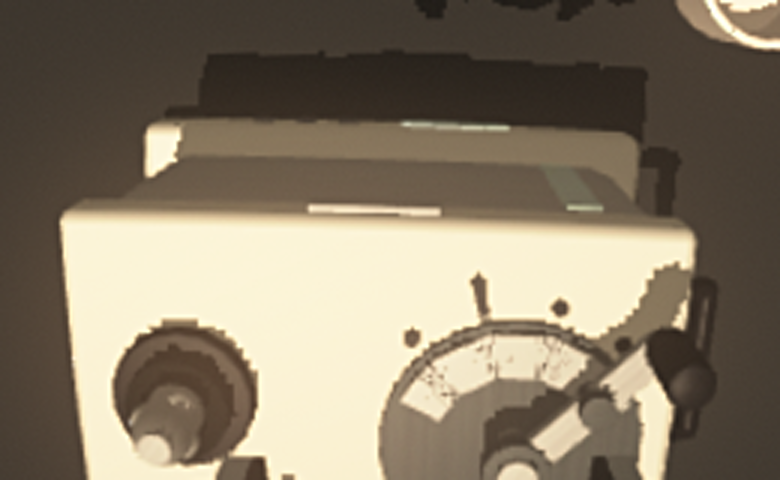

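```bash
python3 - <<'E'
from h import *
q=[bot.get_obs() for _ in range(3)];print([x["eef_pos"].round(4) for x in q])
o=q[0]
from scipy.optimize import least_squares
def c(x,y,z): return at_z("wrist",180+x/3,100+y/3,z,o)
D={}
for n,a in dict(lidL=(62,215,.158),lidR=(696,230,.158),bar_far=(477,280,.16),d1=(623,345,.16),d2=(561,307,.16),d4=(412,339,.16),knob=(682,366,.2),knobtop=(697,384,.215),sptip=(153,450,.204),sealc=(186,393,.164)).items(): D[n]=c(*a);print(n,D[n].round(4))
def f(s):
    px,py,yaw,r=s
    return np.concatenate([[px-r*np.cos(t+yaw),py-r*np.sin(t+yaw)]-D[n][:2] for n,t in (("d1",-.75),("d2",-.25),("d4",.75))])
s=least_squares(f,[.54,-.11,0,.05]);print(s.x.round(4),np.abs(s.fun).max())
px,py,yaw,_=s.x
for t in (-.75,-.25,.25,.75):print(t,px-.065*np.cos(t+yaw),py-.065*np.sin(t+yaw))
E
```

```text
[array([ 0.4741, -0.1437,  0.3083]), array([ 0.4741, -0.1437,  0.3083]), array([ 0.4741, -0.1437,  0.3083])]
lidL [ 0.4588 -0.2679  0.158 ]
lidR [ 0.4644 -0.054   0.158 ]
bar_far [ 0.4816 -0.1273  0.16  ]
d1 [ 0.5047 -0.0769  0.16  ]
d2 [ 0.491  -0.0991  0.16  ]
d4 [ 0.5024 -0.1487  0.16  ]
knob [ 0.4957 -0.0672  0.2   ]
knobtop [ 0.4949 -0.0667  0.215 ]
sptip [ 0.5225 -0.2282  0.204 ]
sealc [ 0.5213 -0.2271  0.164 ]
[ 0.542  -0.1139 -0.0314  0.0528] 0.0002948870678075033
-0.75 0.4958861301449388 -0.06812442657740252
-0.25 0.47958757271598246 -0.09585138778416592
0.25 0.478577256242772 -0.12799803010728125
0.75 0.4931025414339681 -0.15669373435270392
```

The geometry agrees: knob at (0.4955,-0.068), with the lever at -0.75, and the rinse notch at (0.4786,-0.128). Moving down over the knob.

```bash
python3 -m jog '[[[-10,38,0],[0,0,0],-0.3],[[-11,38,0],[0,0,0],-0.3],[[0,0,40],[0,0,0],-0.3],[[0,0,40],[0,0,0],-0.3],[[0,0,0],[0,0,0],-0.3],[[0,0,0],[0,0,0],-0.3]]'
python3 - <<'E'
from h import *
o=bot.get_obs();print(o["t"],o["eef_pos"].round(4),abs(o["joint_vel"]).max())
p,d=bot.read_camera("wrist");cv2.imwrite("pics/w4.png",p[:,:,::-1])
E
```

```text
t: 5.32
eef_pos: [0.4959, -0.068, 0.2297]
tool_rot: [0.001, 0.0, 1.0, -0.0]
contact_force: [1.0, 0.4, 0.3]
gripper_width: 0.651
5.325 [ 0.4959 -0.068   0.2297] 0.01492892996404375
```

View pics/w4.png

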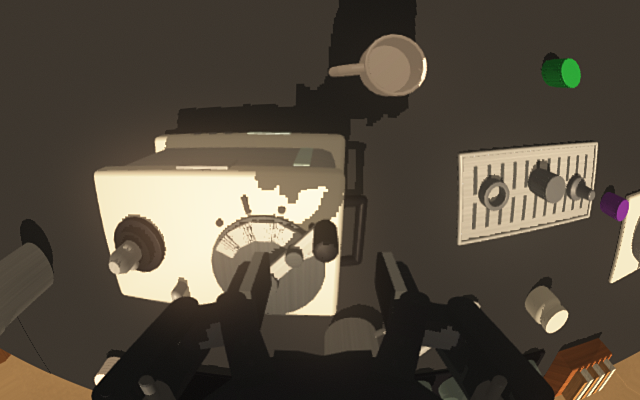

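The knob at (325,240) lies midway between the fingers. Going down and closing gently.

```bash
python3 -m jog '[[[0,0,20],[0,0,0],-0.3],[[0,0,20],[0,0,0],-0.3],[[0,0,0],[0,0,0],0.2],[[0,0,0],[0,0,0],1],[[0,0,0],[0,0,0],1],[[0,0,0],[0,0,0],1],[[0,0,0],[0,0,0],1]]' 20
python3 - <<'E'
from h import *
o=bot.get_obs();print(o["t"],o["eef_pos"].round(4),o["contact_force"])
p,d=bot.read_camera("wrist");cv2.imwrite("pics/w5.png",p[100:340,120:520,::-1])
E
```

```text
t: 6.25
eef_pos: [0.4957, -0.0669, 0.1898]
tool_rot: [0.001, -0.0, 1.0, 0.001]
contact_force: [-3.1, 2.2, 6.4]
gripper_width: 0.181
6.25 [ 0.4957 -0.0669  0.1898] [-3.12888688  2.21530555  6.37142271]
```

View pics/w5.png

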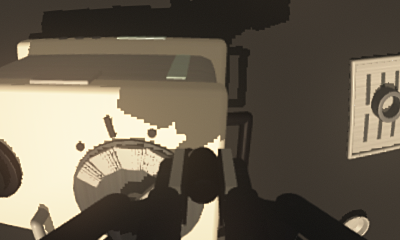

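```bash
python3 -m jog '[[[4.5,-5,-2],[0,0,0],1],[[4,-5,0],[0,0,0],1],[[3,-6,0],[0,0,0],1],[[3,-6,0],[0,0,0],1],[[2,-6,0],[0,0,0],1],[[1.5,-6.5,0],[0,0,0],1],[[1,-6.5,0],[0,0,0],1],[[0,-6.5,0],[0,0,0],1],[[-1,-6.5,0],[0,0,0],1],[[-1,-6.5,0],[0,0,0],1],[[0,0,0],[0,0,0],1],[[0,0,0],[0,0,0],1]]'
python3 - <<'E'
from h import *
o=bot.get_obs();print(o["t"],o["eef_pos"].round(4),o["contact_force"])
p,d=bot.read_camera("wrist");cv2.imwrite("pics/w6.png",p[100:340,120:520,::-1])
E
```

```text
t: 7.8
eef_pos: [0.4763, -0.1281, 0.1899]
tool_rot: [-0.002, -0.0, 1.0, 0.0]
contact_force: [-3.7, 1.9, -1.8]
gripper_width: 0.174
7.8 [ 0.4763 -0.1281  0.1899] [-3.73504706  1.92740864 -1.76168384]
```

View pics/w6.png

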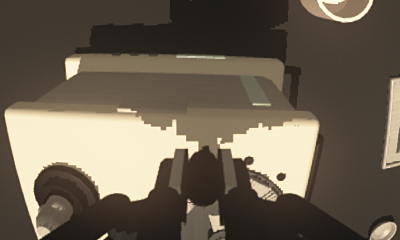

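The knob is still between the pads, now at the bar. I'll release, rise and verify.

```bash
python3 -m jog '[[[0,0,0],[0,0,0],-0.3],[[0,0,0],[0,0,0],-0.3],[[0,0,0],[0,0,0],-0.3],[[0,0,-30],[0,0,0],-0.3],[[0,0,-45],[0,0,0],-0.3],[[0,0,-45],[0,0,0],-0.5],[[0,0,0],[0,0,0],-0.5],[[0,0,0],[0,0,0],-0.5]]'
python3 - <<'E'
from h import *
p,d=bot.read_camera("wrist");o=bot.get_obs();print(o["t"],o["eef_pos"].round(4),o["contact_force"])
cv2.imwrite("pics/w7.png",cv2.resize(p[100:260,180:440,::-1],None,fx=3,fy=3,interpolation=cv2.INTER_CUBIC))
for t,z in dict(lever_knob=.2,lever_pivot=.2,rinse_notch=.2,spigot_top=.204,spigot_seat=.176).items():
    for r in bot.landmark_of("wrist",t)[:1]:
        u=np.array(r["xy"])*[640,400]
        print(t,round(r["score"],2),u.round(1),at_z("wrist",*u,z,o).round(4))
E
```

```text
t: 8.85
eef_pos: [0.4778, -0.1282, 0.3098]
tool_rot: [-0.0, -0.0, 1.0, 0.0]
contact_force: [-0.3, 0.2, -0.3]
gripper_width: 0.752
8.9 [ 0.4774 -0.1281  0.3092] [ 0.20230895 -1.15362826  0.40953747]
lever_knob 0.88 [324.4 199.6] [ 0.478  -0.1263  0.2   ]
lever_pivot 0.62 [339.9 263.9] [ 0.5415 -0.1116  0.2   ]
rinse_notch 0.74 [339.4 263.4] [ 0.541  -0.1121  0.2   ]
spigot_top 0.9 [219.  245.8] [ 0.5221 -0.2243  0.204 ]
spigot_seat 0.57 [413.3  85.5] [ 0.3783 -0.047   0.176 ]
```

View pics/w7.png

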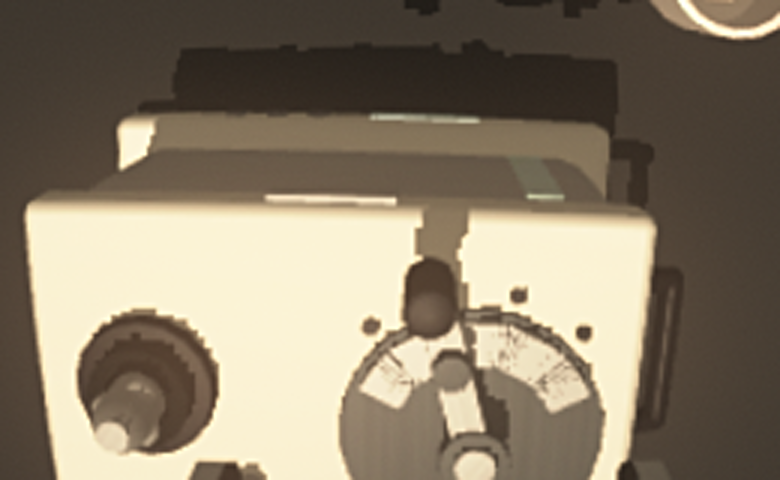

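The knob at (430,300) now covers the long-bar notch and the three dots are free, so the lever is in rinse (computed angle about 0.24). Next, a look from above the spigot.

```bash
python3 -m jog '[[[-10,-50,0],[0,0,0],-1],[[-12,-50,0],[0,0,0],-1],[[0,0,0],[0,0,0],-1],[[0,0,0],[0,0,0],-1],[[0,0,0],[0,0,0],-1]]'
python3 - <<'E'
from h import *
p,d=bot.read_camera("wrist");o=bot.get_obs();print(o["t"],o["eef_pos"].round(4),o["tool_rot"].round(4))
cv2.imwrite("pics/w8.png",cv2.resize(p[140:290,220:420,::-1],None,fx=4,fy=4,interpolation=cv2.INTER_CUBIC))
for t,z in dict(spigot_top=.204,spigot_seat=.176).items():
    for r in bot.landmark_of("wrist",t)[:1]:
        u=np.array(r["xy"])*[640,400]
        print(t,round(r["score"],2),u.round(1),at_z("wrist",*u,z,o).round(4))
E
```

```text
t: 9.78
eef_pos: [0.5002, -0.2268, 0.31]
tool_rot: [-0.0, -0.001, 1.0, 0.0]
contact_force: [-0.1, 0.7, -0.3]
gripper_width: 1.0
9.825 [ 0.5002 -0.2269  0.3102] [-0.0e+00 -1.1e-03  1.0e+00  3.0e-04]
spigot_top 0.9 [320.1 226.7] [ 0.5249 -0.2287  0.204 ]
spigot_seat 0.61 [322.4 216.4] [ 0.5265 -0.2267  0.176 ]
```

View pics/w8.png

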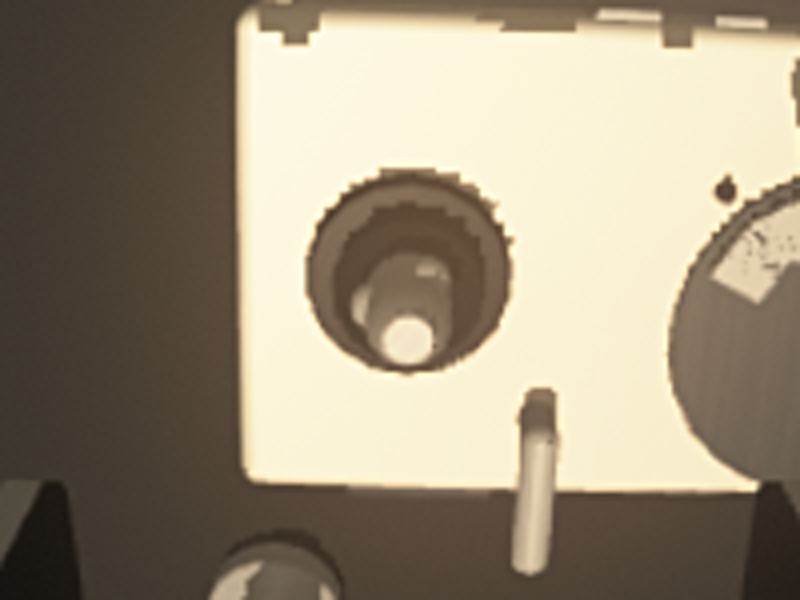

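```bash
python3 - <<'E'
from h import *
o=bot.get_obs()
c=lambda x,y,z: at_z("wrist",220+x/4,140+y/4,z,o).round(4)
print(c(407,339,.204),c(410,272,.164),c(410,272,.168),"lid",c(240,10,.16),c(242,480,.16))
E
cat pics/x 2>/dev/null
```

```text
[ 0.5231 -0.2277  0.204 ] [ 0.5224 -0.227   0.164 ] [ 0.5209 -0.227   0.168 ] lid [ 0.4576 -0.2677  0.16  ] [ 0.5846 -0.2726  0.16  ]
```

Spigot axis is at about (0.523,-0.2275), and tip and seal agree. Back to the cap.

```bash
python3 -m jog '[[[2,58,0],[0,0,0],-1],[[2,58,0],[0,0,0],-1],[[2,58,0],[0,0,0],-1],[[2,58,0],[0,0,0],-1],[[2,59,0],[0,0,0],-1],[[2,59,15],[0,0,0],-1],[[2,59,30],[0,0,0],-1],[[0,59,50],[0,0,0],-1],[[0,0,45],[0,0,0],-1],[[0,0,0],[0,0,0],-1],[[0,0,0],[0,0,0],-1],[[0,0,0],[0,0,0],-1]]'
python3 - <<'E'
from h import *
p,d=bot.read_camera("wrist");o=bot.get_obs();print(o["t"],o["eef_pos"].round(4),o["tool_rot"].round(4))
cv2.imwrite("pics/w9.png",cv2.resize(p[110:260,220:420,::-1],None,fx=4,fy=4,interpolation=cv2.INTER_CUBIC))
for t in ["cap"]:
    for r in bot.landmark_of("wrist",t)[:3]:
        u=np.array(r["xy"])*[640,400]
        print(t,round(r["score"],2),u.round(1),at_z("wrist",*u,.027,o).round(4))
E
```

```text
t: 11.42
eef_pos: [0.4875, 0.2251, 0.1838]
tool_rot: [0.002, 0.001, 1.0, 0.001]
contact_force: [0.3, 0.4, -0.1]
gripper_width: 0.998
11.475 [0.4873 0.2251 0.1836] [1.5e-03 5.0e-04 1.0e+00 9.0e-04]
cap 0.9 [499.9 226.9] [0.5391 0.4369 0.027 ]
cap 0.86 [342.4 200.5] [0.5056 0.2458 0.027 ]
cap 0.72 [353.4  44.1] [0.3503 0.2545 0.027 ]
```

View pics/w9.png

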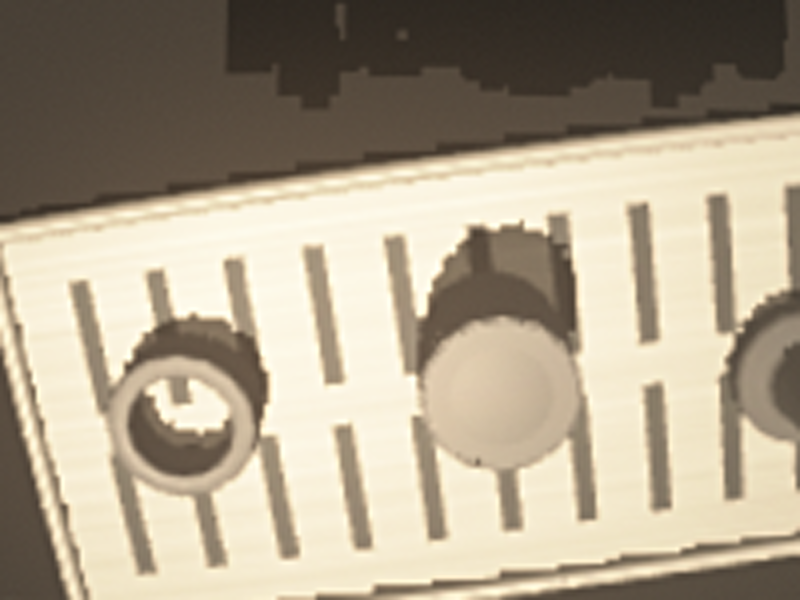

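The crop shows the cap's flat full-width top at (500,392), diameter about 156 px at 4x, with the open ring on the left and the nozzle on the right. That confirms it is the grey cap.

```bash
python3 - <<'E'
from h import *
o=bot.get_obs()
c=lambda x,y,z: at_z("wrist",220+x/4,110+y/4,z,o)
a=c(500,392,.05);print(a.round(4),np.linalg.norm(c(422,392,.05)-c(578,392,.05)),np.linalg.norm(c(500,317,.05)-c(500,468,.05)),c(188,424,.024).round(4))
print(o["eef_pos"],(a-o["eef_pos"])*1000)
E
```

```text
[0.5048 0.2468 0.05  ] 0.03719921100406495 0.038349582676484036 [0.5236 0.1667 0.024 ]
[0.48712254 0.22508556 0.18326714] [  17.68335885   21.67329478 -133.26714495]
```

```bash
python3 -m jog '[[[-18,21.5,0],[0,0,0],-0.3],[[0,0,45],[0,0,0],-0.3],[[0,0,45],[0,0,0],-0.3],[[0,0,0],[0,0,0],-0.3],[[0,0,0],[0,0,0],-0.3],[[0,0,0],[0,0,0],-0.3]]'
python3 - <<'E'
from h import *
p,d=bot.read_camera("wrist");o=bot.get_obs();print(o["t"],o["eef_pos"].round(4),o["tool_rot"].round(4),o["gripper_width"])
cv2.imwrite("pics/w10.png",p[:,:,::-1])
E
```

```text
t: 12.28
eef_pos: [0.5055, 0.2473, 0.0938]
tool_rot: [0.002, 0.0, 1.0, 0.001]
contact_force: [0.5, -0.7, -0.8]
gripper_width: 0.652
12.325 [0.5054 0.2473 0.0936] [0.0015 0.     1.     0.001 ] 0.6509468096671704
```

View pics/w10.png

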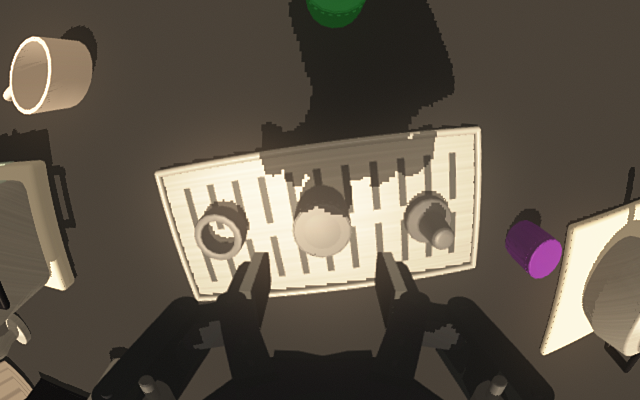

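The cap at (322,230) is centred between the fingers. Descending and gripping.

```bash
python3 -m jog '[[[0,0,40],[0,0,0],-0.3],[[0,0,30],[0,0,0],-0.3],[[0,0,9],[0,0,0],-0.3],[[0,0,0],[0,0,0],-0.3],[[0,0,0],[0,0,0],0],[[0,0,0],[0,0,0],0.3],[[0,0,0],[0,0,0],1],[[0,0,0],[0,0,0],1],[[0,0,0],[0,0,0],1]]' 70
python3 - <<'E'
from h import *
p,d=bot.read_camera("wrist");o=bot.get_obs();print(o["t"],o["eef_pos"].round(4),o["tool_rot"].round(4),o["gripper_width"],o["contact_force"])
cv2.imwrite("pics/w11.png",p[100:340,120:520,::-1])
E
```

```text
t: 13.45
eef_pos: [0.5051, 0.2472, 0.0142]
tool_rot: [0.001, -0.0, 1.0, 0.001]
contact_force: [-1.0, -0.2, 5.2]
gripper_width: 0.434
13.5 [0.5052 0.2472 0.0143] [ 1.1e-03 -0.0e+00  1.0e+00  7.0e-04] 0.43267886980190934 [-0.35522653 -0.23216163  4.05557053]
```

View pics/w11.png

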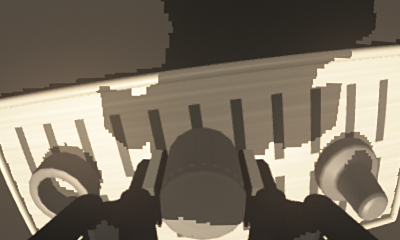

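```bash
python3 -m jog '[[[0,0,-15],[0,0,0],1],[[0,0,-40],[0,0,0],1],[[0,0,-60],[0,0,0],1],[[0,0,-60],[0,0,0],1],[[0,0,-60],[0,0,0],1],[[0,0,-20],[0,0,0],1],[[0,0,0],[0,0,0],1],[[0,0,0],[0,0,0],1],[[0,0,0],[0,0,0],1]]' 80
python3 - <<'E'
from h import *
p,d=bot.read_camera("wrist");o=bot.get_obs();print(o["t"],o["eef_pos"].round(4),o["tool_rot"].round(4),o["gripper_width"],o["contact_force"])
cv2.imwrite("pics/w12.png",cv2.resize(p[180:360,230:430,::-1],None,fx=4,fy=4,interpolation=cv2.INTER_CUBIC)[:600])
cv2.imwrite("pics/w12f.png",p[:,:,::-1])
E
```

```text
t: 14.62
eef_pos: [0.5033, 0.2462, 0.2661]
tool_rot: [-0.001, -0.0, 1.0, -0.001]
contact_force: [-0.3, 0.2, 0.3]
gripper_width: 0.431
14.675 [0.5034 0.2462 0.2662] [-1.1e-03 -1.0e-04  1.0e+00 -7.0e-04] 0.4321133491604266 [-0.37731663 -0.22013165 -0.03553327]
```

View pics/w12.png

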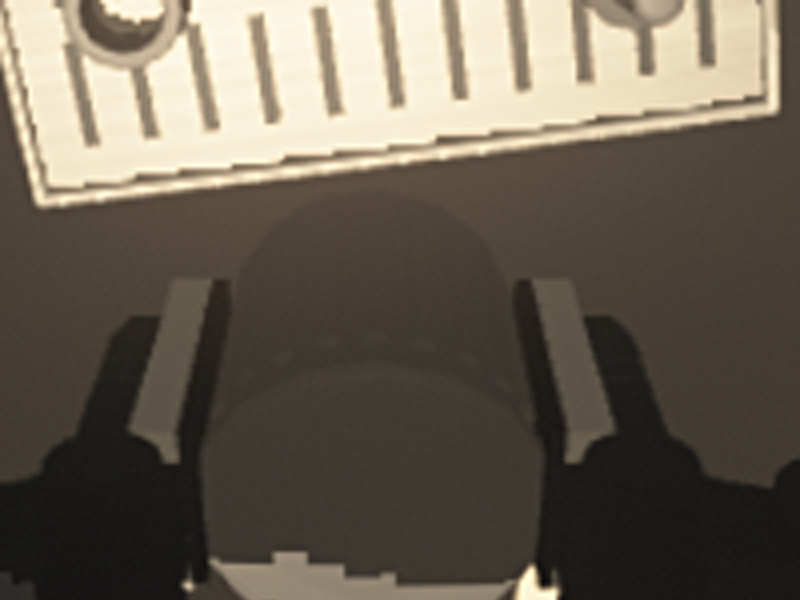

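View pics/w12f.png

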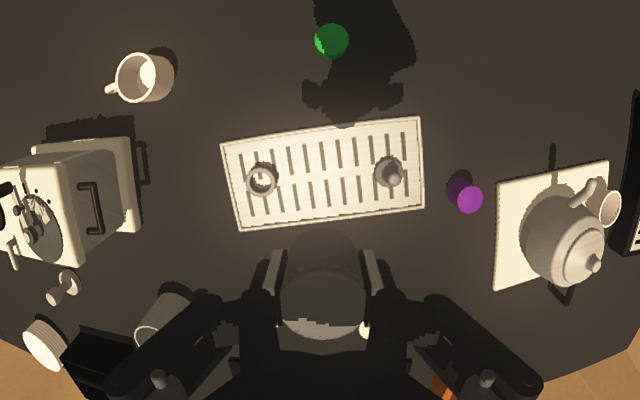

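```bash
python3 - <<'E'
from h import *
o=bot.get_obs()
Rm=R.from_quat(np.roll(o["tool_rot"],-1)).as_matrix()
z=o["eef_pos"][2]+.0357
for n,(x,y,zz) in dict(near=(374,364,z),left=(203,470,z),right=(545,470,z),mouthnear=(372,190,z-.046),far=(372,628,z)).items():
    w=at_z("wrist",230+x/4,180+y/4,zz,o); print(n,(Rm.T@(w-o["eef_pos"])*1000).round(1))
E
```

```text
near [ 18.5   0.5 -35.7]
left [  4.8 -17.6 -35.7]
right [  4.8  18.7 -35.7]
mouthnear [17.2  0.4 10.3]
far [-18.4   0.4 -35.7]
```

The cap sits centred in the hand to within about 0.5 mm. Carrying it over to the spigot.

```bash
python3 -m jog '[[[-1,-40,-1],[0,0,0],1],[[-2,-54,0],[0,0,0],1],[[-2,-54,0],[0,0,0],1],[[-2,-54,0],[0,0,0],1],[[-2,-54,0],[0,0,0],1],[[-2,-54,0],[0,0,0],1],[[-2,-54,0],[0,0,0],1],[[-2,-54,0],[0,0,0],1],[[-4,-40,0],[0,0,0],1],[[0,-16,0],[0,0,0],1],[[0,0,0],[0,0,0],1],[[0,0,0],[0,0,0],1]]' 90
python3 -m jog '[[[0,0,0],[0,0,0],1],[[0,0,0],[0,0,0],1]]'
python3 - <<'E'
from h import *
p,d=bot.read_camera("wrist");o=bot.get_obs();print(o["t"],o["eef_pos"].round(4),o["tool_rot"].round(4),o["gripper_width"],o["contact_force"])
cv2.imwrite("pics/w13.png",p[:,:,::-1])
for c in("scene","top"):
    p,d=bot.read_camera(c)
    x,y=(205,90) if c=="scene" else (385,160)
    cv2.imwrite(f"pics/{c}13.png",cv2.resize(p[y:y+100,x:x+100,::-1],None,fx=6,fy=6,interpolation=cv2.INTER_CUBIC))
E
```

```text
t: 16.18
eef_pos: [0.5234, -0.2253, 0.2681]
tool_rot: [-0.0, -0.001, 1.0, 0.001]
contact_force: [0.5, 0.2, -0.9]
gripper_width: 0.43
t: 16.42
eef_pos: [0.5234, -0.2263, 0.2686]
tool_rot: [0.0, -0.001, 1.0, 0.0]
contact_force: [-0.1, 0.5, -0.1]
gripper_width: 0.43
16.475 [ 0.5234 -0.2266  0.2687] [ 1.e-04 -7.e-04  1.e+00  1.e-04] 0.429123315251342 [ 0.05224622 -0.24046918  0.11045607]
```

View pics/w13.png

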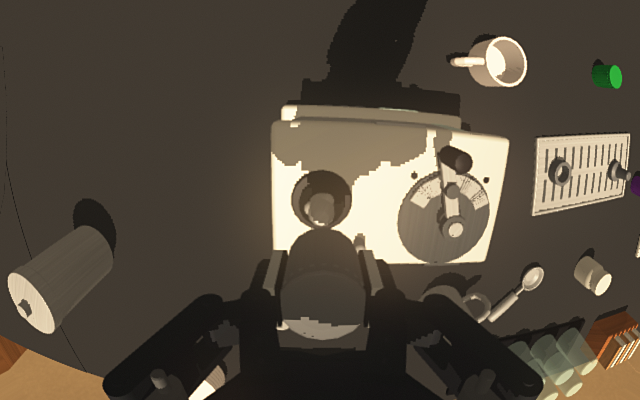

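View pics/scene13.png

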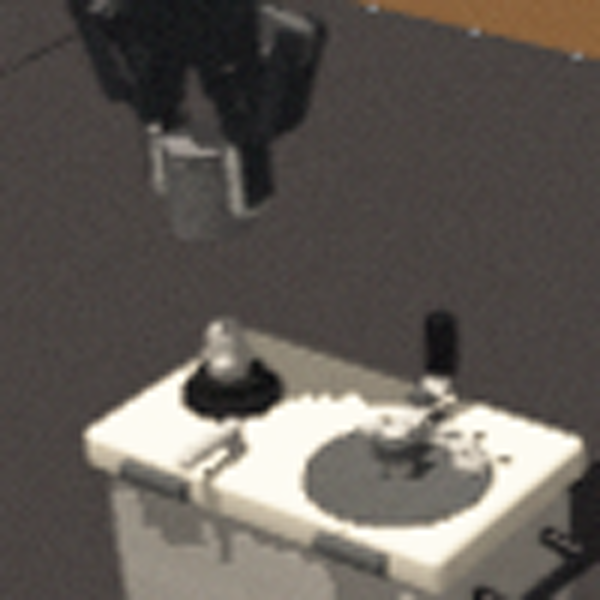

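```bash
python3 - <<'E'
from h import *
o=bot.get_obs();print(o["eef_pos"])
import cv2
p=cv2.imread("pics/w13.png");cv2.imwrite("pics/w13c.png",cv2.resize(p[150:270,250:410],None,fx=5,fy=5,interpolation=cv2.INTER_CUBIC))
E
```

```text
[ 0.52328907 -0.22697558  0.26863938]
```

View pics/w13c.png

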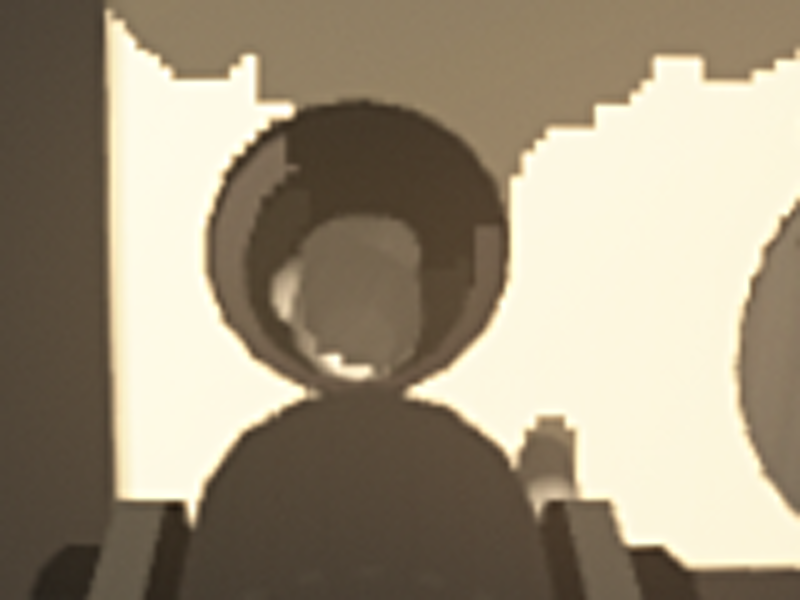

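The seal centre is at crop column 358 and the cap centre at about 366, which calls for a shift of -1.3 mm in y. Approaching to just above the tip.

```bash
python3 -m jog '[[[0.3,-1.3,20],[0,0,0],1],[[0,0,20],[0,0,0],1],[[0,0,6],[0,0,0],1],[[0,0,0],[0,0,0],1],[[0,0,0],[0,0,0],1],[[0,0,0],[0,0,0],1]]' 90
python3 - <<'E'
from h import *
p,d=bot.read_camera("wrist");o=bot.get_obs();print(o["t"],o["eef_pos"].round(4),o["contact_force"])
cv2.imwrite("pics/w14c.png",cv2.resize(p[150:290,240:410,::-1],None,fx=4,fy=4,interpolation=cv2.INTER_CUBIC))
for c in("scene",):
    p,d=bot.read_camera(c)
    x,y=(205,90)
    cv2.imwrite(f"pics/{c}14.png",cv2.resize(p[y:y+100,x:x+100,::-1],None,fx=6,fy=6,interpolation=cv2.INTER_CUBIC))
E
```

```text
t: 17.32
eef_pos: [0.5233, -0.2288, 0.2233]
tool_rot: [0.001, -0.0, 1.0, -0.0]
contact_force: [-0.4, -0.5, -1.0]
gripper_width: 0.429
17.375 [ 0.5232 -0.2288  0.2231] [-0.08035602  0.20902575 -0.66159638]
```

View pics/w14c.png

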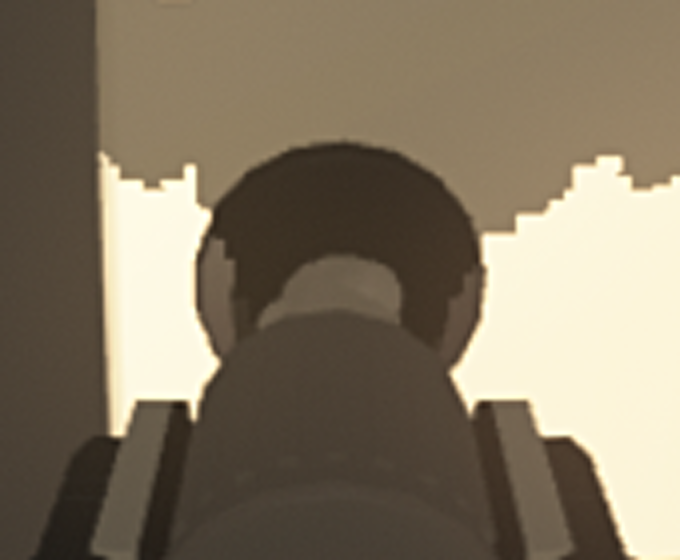

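View pics/scene14.png

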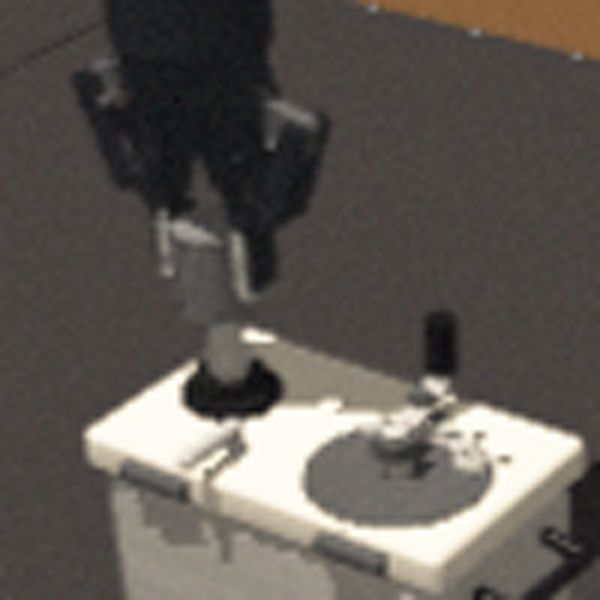

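From the wrist, cap and seal are aligned to within about 1 mm in y, so I'll shift +0.7 mm. Entering the taper slowly while watching the side forces.

```bash
python3 -m jog '[[[0,0.7,4],[0,0,0],1],[[0,0,5],[0,0,0],1],[[0,0,4],[0,0,0],1],[[0,0,3],[0,0,0],1],[[0,0,0],[0,0,0],1],[[0,0,0],[0,0,0],1]]' 90; python3 -m jog '[[[0,0,3],[0,0,0],1],[[0,0,0],[0,0,0],1],[[0,0,0],[0,0,0],1]]'
```

```text
t: 18.18
eef_pos: [0.523, -0.228, 0.2066]
tool_rot: [0.0, -0.0, 1.0, -0.0]
contact_force: [-0.9, -0.7, -0.3]
gripper_width: 0.43
t: 18.55
eef_pos: [0.5229, -0.228, 0.2035]
tool_rot: [-0.0, -0.0, 1.0, 0.0]
contact_force: [-0.8, -0.1, -0.7]
gripper_width: 0.432
```

The mouth is past the taper and side forces are near zero. On to the catches.

```bash
for i in 1; do python3 -m jog '[[[0,0,3],[0,0,0],1],[[0,0,3],[0,0,0],1],[[0,0,0],[0,0,0],1]]' 100; done; python3 -m jog '[[[0,0,2],[0,0,0],1],[[0,0,0],[0,0,0],1]]';python3 -m jog '[[[0,0,2],[0,0,0],1],[[0,0,0],[0,0,0],1]]';python3 -m jog '[[[0,0,2],[0,0,0],1],[[0,0,0],[0,0,0],1]]'
```

```text
t: 18.92
eef_pos: [0.5222, -0.2277, 0.1973]
tool_rot: [-0.001, -0.0, 1.0, 0.0]
contact_force: [-3.4, 1.1, 2.6]
gripper_width: 0.428
t: 19.18
eef_pos: [0.5232, -0.228, 0.1965]
tool_rot: [0.0, -0.0, 1.0, 0.0]
contact_force: [-3.6, 1.4, 8.3]
gripper_width: 0.428
t: 19.42
eef_pos: [0.5232, -0.2279, 0.1946]
tool_rot: [0.001, -0.0, 1.0, 0.0]
contact_force: [-4.0, 1.6, 9.8]
gripper_width: 0.428
t: 19.68
eef_pos: [0.5226, -0.2277, 0.1914]
tool_rot: [-0.0, -0.0, 1.0, 0.0]
contact_force: [-2.1, 0.4, 0.5]
gripper_width: 0.43
```

That was the click: force rose to about 9.8 N, then dropped to 0.5 N. Now pressing onto the seal.

```bash
python3 -m jog '[[[0,0,3],[0,0,0],1],[[0,0,2],[0,0,0],1],[[0,0,0],[0,0,0],1]]' 100;python3 -m jog '[[[0,0,2],[0,0,0],1],[[0,0,0],[0,0,0],1]]';python3 -m jog '[[[0,0,1],[0,0,0],1],[[0,0,0],[0,0,0],1]]';python3 -m jog '[[[0,0,1],[0,0,0],1],[[0,0,0],[0,0,0],1]]'
```

```text
t: 20.05
eef_pos: [0.523, -0.228, 0.1863]
tool_rot: [-0.0, -0.0, 1.0, -0.0]
contact_force: [-1.0, 1.0, -0.6]
gripper_width: 0.428
t: 20.3
eef_pos: [0.5232, -0.2282, 0.1851]
tool_rot: [0.0, -0.0, 1.0, -0.0]
contact_force: [-4.2, 0.8, 5.9]
gripper_width: 0.426
t: 20.55
eef_pos: [0.5233, -0.2282, 0.1845]
tool_rot: [0.001, -0.0, 1.0, -0.0]
contact_force: [-3.5, 0.8, 7.3]
gripper_width: 0.433
t: 20.8
eef_pos: [0.5233, -0.2282, 0.1838]
tool_rot: [0.001, 0.0, 1.0, 0.0]
contact_force: [-5.0, 2.7, 10.4]
gripper_width: 0.43
```

```bash
python3 -m jog '[[[0,0,1],[0,0,0],1],[[0,0,0],[0,0,0],1],[[0,0,0],[0,0,0],1],[[0,0,0],[0,0,0],1]]';python3 -m jog '[[[0,0,0.5],[0,0,0],1],[[0,0,0],[0,0,0],1],[[0,0,0],[0,0,0],1],[[0,0,0],[0,0,0],1]]'
python3 - <<'E'
from h import *
f=[]
p,d=bot.read_camera("wrist");o=bot.get_obs();print(o["t"],o["eef_pos"].round(4),o["contact_force"])
cv2.imwrite("pics/w15.png",p[:,:,::-1])
for c in("scene",):
    p,d=bot.read_camera(c);x,y=(205,90)
    cv2.imwrite(f"pics/{c}15.png",cv2.resize(p[y:y+100,x:x+100,::-1],None,fx=6,fy=6,interpolation=cv2.INTER_CUBIC))
print(bot.get_obs()["contact_force"])
E
```

```text
t: 21.3
eef_pos: [0.5233, -0.2282, 0.1832]
tool_rot: [0.001, 0.0, 1.0, 0.0]
contact_force: [-5.7, 2.1, 13.2]
gripper_width: 0.426
t: 21.8
eef_pos: [0.5233, -0.2282, 0.1828]
tool_rot: [0.001, 0.0, 1.0, 0.0]
contact_force: [-5.9, 2.9, 14.0]
gripper_width: 0.428
21.85 [ 0.5233 -0.2282  0.1828] [-6.25144686  2.71667167 13.16190282]
[-6.7408638   2.52414555 13.55517891]
```

View pics/w15.png

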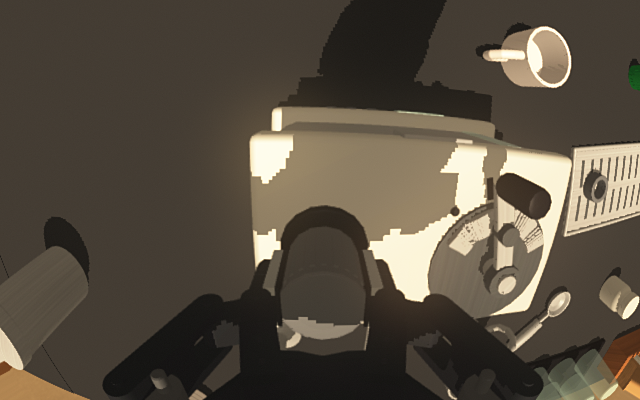

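View pics/scene15.png

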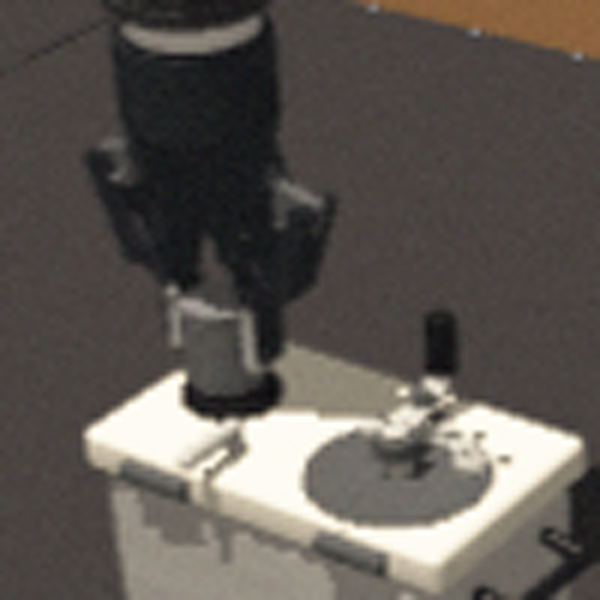

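The scene view shows the cap seated on the black seal ring at about (232,385), with the fingers holding it. The lever stands unchanged at the long-bar notch, at about (437,345). The downward push is steady at 13–14 N. Handing in.

```bash
python3 - <<'E'
from station import bot
print(bot.hand_in()); o=bot.get_obs(); print(o["t"],o["contact_force"],o["eef_pos"])
E
```

```text
the job is handed in; nothing more can be done
None
the job is handed in; nothing more can be done
```

The milk frother is ready for its rinse and I handed the job in at about 22 s; no verdict was reported.

- **Lever:** I moved it from the first notch (-0.75) to the rinse notch with the long bar. After release the wrist camera put its angle at about 0.24 rad, and it still looked unchanged in the last pictures.
- **Cap:** I took the flat-topped grey cap from the tray and pressed it straight down onto the spigot. The force rose to 9.8 N and fell to 0.5 N at the click.
- **Final press:** The fingers still grip the cap at 100 N and push it down with a steady 13–14 N. By the given seal stiffness that is about 3.4 mm of compression.
- **Checks that disagreed:** My first wrist measurement was about 5 mm off because the arm was still moving, so I took it again. The networks sometimes mixed up points, for example placing the rinse notch on the pivot, and I went by the marks on the lid instead. A side force of about 6–7 N in x remains at the wrist.
- **Other items:** I didn't touch anything else on the counter, and nothing in the pictures looked moved.

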